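Close the brass fittings bin and confirm it at the stock bench

ROBOT

A 6-joint arm with a two-finger parallel gripper is mounted at the origin on the work surface. World frame = base frame: x ahead of the robot, y to its left, z up, the work surface at z = 0. Lengths are in m, angles in degrees, forces in N, time in s.
With the tool pointing down it reaches from about 0.35 to 0.875 m from the base axis. Payload 4.2 kg.
Tool frame: the origin (TCP) lies midway between the tips of the shut fingers; the grasp point (between the pads) lies 19 mm behind it; z points along the fingers, y is the line along which they close (so a half turn about z gives the same grasp; the last joint's range is limited). The gripper opens to 87 mm and grips with 3 to 60 N. Pads are 19 mm wide; open, the fingers measure 117 mm over their backs; the gripper's body (75 mm by 190 mm) begins 51 mm behind the grasp point.
Start: joints at [-53.022, 22.042, 0.453, 0, -68.411, -14.817], TCP at [0.236, -0.579, 0.223] pointing down, gripper open.
Joint ranges: [-179.83, 179.83], [-69.29, 118.12], [-61.27, 80.66], [-181.25, 117.63], [-171.15, -9.14], [-177.46, 177.46]. Speed limits (degrees/s): [159.86, 159.86, 180, 180, 180, 180].

INTERFACE

Orientations are given as [roll, pitch, yaw] about the fixed x, y, z axes, in that order (R = Rz(yaw) Ry(pitch) Rx(roll)).
In Python, from workcell import env gives the robot as it stands. The module is installed in compiled form; this text tells all that it offers. Calls block until the motion is done:
- env.goto(position, orientation): joint-space move of the TCP to a pose.
- env.move_straight(position, rotation=None, rate=0.15, force_limit=None): straight line of the TCP; rotation=None keeps the orientation; rate is the mean speed in m/s. With force_limit (N) it stops when the force on the tool has changed by that much, and returns True; else False.
- env.set_joints(angles): joint-space move.
- env.gripper_to(opening, grasp_force=None): opening from 0.0 (shut) to 1.0 (fully open); grasp_force is the grip in N (None keeps the last); returns when the fingers have stopped.
- env.dwell(seconds).
- env.inverse_kinematics(position, orientation): joint angles nearest the present ones, or None.
- env.read_state(): the state.
- env.grab_frame(name): name is "side" or "top"; returns a dict with "image" (480x640x3 uint8, blue, green, red), "fx", "fy", "cx", "cy" (pixels), "position" and "orientation" of the camera in the world. Camera axes: x right, y up, looking along -z (the intrinsics and any distortion apply to the point x, -y, -z); pixel columns grow to the right and rows downward; lengths in m; the calibration is good to about 2 mm. A picture is of the moment at which its call begins. There is no depth.
A pose or a line that the arm cannot do raises env.Unreachable and nothing moves.
- env.close_job(): hands the job in; it is judged then, once.
Trained networks look in a picture, given as the dict that the camera call returned (one of the last four; its "shot" number tells which), for a name from the list of things; names that differ only in an ending like _2 or _b are one class to them, and where a whole thing is asked for, a point or a joint stands for the part that bears it (a point fixed in the world has none). Each returns a list of dicts, best first, with "score" (0 to 1); they miss things now and then, are a little off and sometimes report something else, mostly with a low value. They report only what shows in the picture. A call takes as long as a camera call. They do not tell look-alikes from the thing itself.
- env.search_frame(picture, thing): "xyz" ([x, y, z] in m, in world coordinates, good to about 4 mm: the middle of the surface that is visible of it).
- env.trace(picture, thing): "mask" (480x640 bool, what is visible of it).
The state is a dict: "clock": time; "joint_positions": joint angles; "qvel": joint speeds; "joint_torque": joint torques, N m; "position": TCP position; "tool_rot": TCP orientation; "force": force on the tool from outside, world axes, zero at the start; "wrist_torque": the same for the moment, N m; "opening": opening from 0.0 (shut) to 1.0 (fully open); "finger_force": force on a finger pad.
Only numpy, scipy, OpenCV 4.12 (cv2) and the standard library are available. Lean on these libraries where they do the work, as an engineer would, in place of code of your own. Each camera call takes 0.05 s, during which the arm holds its last target. There are 200 camera calls.

TASK

The blue bin of brass hose fittings has been left pulled forward: with your fingertips, gently push it fully home against the back stop of its dock, without lifting it. Then lightly press the green confirm button on that same dock well down, let it spring back, and withdraw. Leave the other bins (even where they stand forward), their buttons, the coupling and the wrench alone.

Things in the scene. Friction and masses are not known exactly. Their poses are not given: they have to be found in the camera images.
- bin_brass: Loose open blue plastic bin of yellow brass hose fittings lying down (contents fixed in it; 0.4 to 0.8 kg). 120 mm long (x), 94 wide (y), 60 tall; its front wall (-x end, facing the robot, white label) is 45 mm tall. Origin: centre of the underside; x points from its front to its back, z up. It slides on the dock floor with 3 mm play at each side.
- dock_brass: Fixed grey dock of the brass bin; docks stand in any order. Origin on the bench top, on the middle line; x along the channel, front to back stop; z up. Floor 6 mm thick; side rails 20 mm tall, 100 apart, from x = -110 mm. Stop block 75 mm tall, 114 wide, from x = 105 to 145 mm: a bin fully home has its origin at x = 45 mm, its front at -15 mm. Button on the block at x = 125 mm, y = 0.
- confirm_brass_top (a point): Centre of the top face of the round green confirm button (28 mm across, in a black housing) on the back stop of dock_brass; it is pressed straight down.
- confirm_brass (a joint): Travel of that button in m: 0 released, 0.008 fully down; sprung, fully down takes about 4 N. It counts as pressed beyond 0.005.
- bin_steel: Loose open blue plastic bin of silver steel crimp sleeves standing up (contents fixed in it; 0.4 to 0.8 kg). 120 mm long (x), 94 wide (y), 60 tall; its front wall (-x end, facing the robot, white label) is 45 mm tall. Origin: centre of the underside; x points from its front to its back, z up. It slides on the dock floor with 3 mm play at each side.
- dock_steel: Fixed grey dock of the steel bin; docks stand in any order. Origin on the bench top, on the middle line; x along the channel, front to back stop; z up. Floor 6 mm thick; side rails 20 mm tall, 100 apart, from x = -110 mm. Stop block 75 mm tall, 114 wide, from x = 105 to 145 mm: a bin fully home has its origin at x = 45 mm, its front at -15 mm. Button on the block at x = 125 mm, y = 0.
- confirm_steel_top (a point): Centre of the top face of the round green confirm button (28 mm across, in a black housing) on the back stop of dock_steel; it is pressed straight down.
- confirm_steel (a joint): Travel of that button in m: 0 released, 0.008 fully down; sprung, fully down takes about 4 N. It counts as pressed beyond 0.005.
- bin_black: Loose open blue plastic bin of black plastic end caps (contents fixed in it; 0.4 to 0.8 kg). 120 mm long (x), 94 wide (y), 60 tall; its front wall (-x end, facing the robot, white label) is 45 mm tall. Origin: centre of the underside; x points from its front to its back, z up. It slides on the dock floor with 3 mm play at each side.
- dock_black: Fixed grey dock of the black bin; docks stand in any order. Origin on the bench top, on the middle line; x along the channel, front to back stop; z up. Floor 6 mm thick; side rails 20 mm tall, 100 apart, from x = -110 mm. Stop block 75 mm tall, 114 wide, from x = 105 to 145 mm: a bin fully home has its origin at x = 45 mm, its front at -15 mm. Button on the block at x = 125 mm, y = 0.
- confirm_black_top (a point): Centre of the top face of the round green confirm button (28 mm across, in a black housing) on the back stop of dock_black; it is pressed straight down.
- confirm_black (a joint): Travel of that button in m: 0 released, 0.008 fully down; sprung, fully down takes about 4 N. It counts as pressed beyond 0.005.
- coupling: Loose turned steel coupling standing on the bench, 38 mm across, 65 mm tall. Origin: centre of its underside. Not part of the job.
- wrench: Loose steel wrench 160 mm long, lying flat on the bench along its own x. Not part of the job.
Mind the look-alikes: they are no part of the job. What is shaped like the bin_brass but orange, pink or turquoise is not meant.

How it is judged:
By the outcome, as a careful person would: the job done as asked, in the order asked, and still so for the second after the job is handed in, with the robot touching nothing.
It also fails if it takes over 45 s, if anything falls off the work surface, if the arm or the gripper's body presses on something with over 40 N, if the wrist force passes 120 N, or if a joint passes its speed limit or range.

## Working session

There is one attempt and no reset: what is moved stays moved. The work goes in short steps, each a Python script; the robot and the scene stay as the last script left them, time stands still between calls to the robot, and variables do not carry over. Pictures are saved under pics/ and viewed, at most 10 in all, crops included, and the job is handed in when it is done.

```bash
mkdir -p pics
python3 - <<'E'
from workcell import env
import cv2
for n in("top","side"):
    p=env.grab_frame(n); cv2.imwrite(f"pics/{n}0.png",p["image"])
    print(n,p["fx"],p["fy"],p["cx"],p["cy"],p["position"],p["orientation"],[k for k in p])
    for t in("bin_brass","dock_brass","confirm_brass_top","bin_steel","bin_black"):
        print(t,[([round(float(v),3) for v in d["xyz"]],round(float(d["score"]),2)) for d in env.search_frame(p,t)[:5]])
print(env.read_state())
E
```

```text
top 470.7992324275402 470.7992324275402 314.2195383086645 239.06962417080277 [0.42624577 0.00491702 1.30562681] [  4.56323154   0.17379172 -90.87609294] ['image', 'fx', 'fy', 'cx', 'cy', 'position', 'orientation', 'shot']
bin_brass [([0.214, 0.27, 0.033], 0.98), ([0.503, 0.14, 0.044], 0.96), ([0.316, -0.144, 0.036], 0.89), ([0.788, 0.236, 0.039], 0.76), ([0.637, 0.169, 0.103], 0.34)]
dock_brass [([0.594, 0.152, 0.011], 0.67), ([0.504, 0.144, 0.043], 0.67), ([0.637, 0.168, 0.104], 0.57)]
confirm_brass_top [([0.634, 0.169, 0.105], 0.56)]
bin_steel [([0.542, -0.027, 0.05], 0.6), ([0.599, 0.329, 0.1], 0.17)]
bin_black [([0.497, 0.312, 0.037], 0.63)]
side 560.5438334739819 560.5438334739819 319.2362822447975 248.52278364048811 [-0.00716666  0.68264755  0.95403515] [  43.68686986    0.88021788 -142.68212339] ['image', 'fx', 'fy', 'cx', 'cy', 'position', 'orientation', 'shot']
bin_brass [([0.21, 0.275, 0.037], 0.89), ([0.787, 0.245, 0.039], 0.77), ([0.32, -0.135, 0.037], 0.74), ([0.501, 0.143, 0.05], 0.64)]
dock_brass [([0.609, 0.176, 0.017], 0.8), ([0.539, -0.024, 0.051], 0.63)]
confirm_br
[... 208 characters left out ...]
 0.62)]
{'clock': 0.6, 'joint_positions': array([-5.30225596e+01,  2.20378607e+01,  4.51541093e-01,  4.66904290e-04,
       -6.84128631e+01, -1.48165601e+01]), 'qvel': array([ 0.07207708, -0.07238612, -0.04367239, -0.04775834,  0.02736665,
       -0.09243684]), 'joint_torque': array([ 6.34458706e-05, -3.90212882e+01,  1.87531203e+01,  4.22250688e+00,
        1.53991155e-02, -1.68439419e-05]), 'position': array([ 0.2357547 , -0.57878627,  0.22258413]), 'tool_rot': array([-1.79999099e+02, -2.10734762e-04, -1.57838948e+02]), 'force': array([ 0.32386073, -0.42976887,  0.30868375]), 'wrist_torque': array([ 0.01932256, -0.02928091,  0.02484377]), 'finger_force': 0.0, 'opening': 0.9982642736911322}
```

View pics/top0.png

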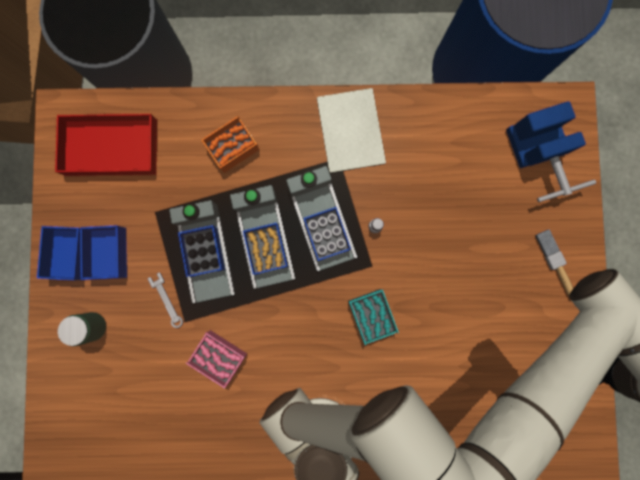

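View pics/side0.png

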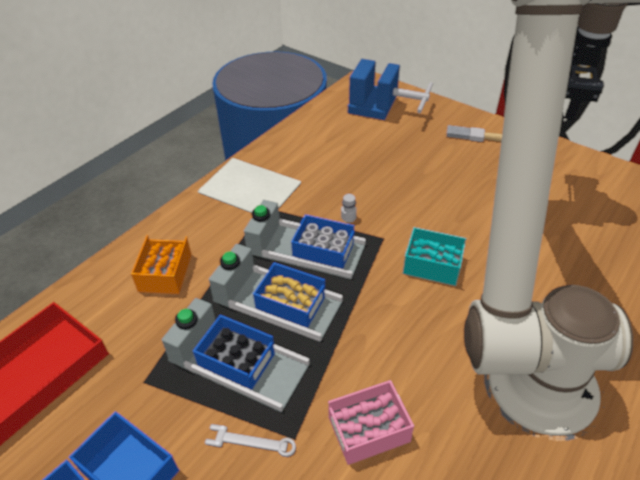

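The bins shaped like the one meant, by top-view pixels:
- **In the docks, blue:** black caps at (202,251), yellow fittings lying down at (266,249), silver rings at (327,233).
- **Look-alikes on the bench:** orange at (231,144), pink at (217,360), turquoise at (373,318).

The yellow one, in the middle dock with its button at (252,196), fits the description: blue bin, brass fittings lying down. I'll confirm it in a crop and refine the geometry.

```bash
cat > h.py <<'E'
from workcell import env
import cv2, numpy as np
from scipy.spatial.transform import Rotation as R
def ray(p,u,v):
    d=np.array([(u-p["cx"])/p["fx"],-(v-p["cy"])/p["fy"],-1.])
    return np.array(p["position"]),R.from_euler("xyz",p["orientation"],degrees=True).apply(d)
def atz(p,u,v,z):
    o,d=ray(p,u,v); return o+d*(z-o[2])/d[2]
def tri(rs):
    A=0;b=0
    for o,d in rs:
        d=d/np.linalg.norm(d);P=np.eye(3)-np.outer(d,d);A=A+P;b=b+P@o
    return np.linalg.solve(A,b)
def greens(p,roi):
    x0,y0,x1,y1=roi; h=cv2.cvtColor(p["image"],cv2.COLOR_BGR2HSV)[y0:y1,x0:x1]
    m=cv2.inRange(h,(45,80,40),(80,255,255))
    n,_,s,c=cv2.connectedComponentsWithStats(m)
    return [(c[i]+[x0,y0]) for i in range(1,n) if s[i,4]>25]
E
python3 - <<'E'
from h import *
t=env.grab_frame("top"); s=env.grab_frame("side")
gt=sorted(greens(t,(160,150,350,230)),key=lambda c:c[0]); gs=sorted(greens(s,(150,190,300,340)),key=lambda c:c[0])
print(gt,gs)
B=[tri([ray(t,*a),ray(s,*b)]) for a,b in zip(gt,gs)]
for b in B: print(b.round(4))
d=B[2]-B[0]; print("row yaw",np.degrees(np.arctan2(d[0],-d[1])))
m=env.trace(t,"bin_brass")
for k in m[:6]:
    mm=k["mask"].astype(np.uint8); ys,xs=mm.nonzero(); print(k["score"],xs.mean(),ys.mean())
    if abs(xs.mean()-266)<15 and abs(ys.mean()-249)<15:
        c=max(cv2.findContours(mm,0,1)[0],key=cv2.contourArea)[:,0]
        w=np.array([atz(t,u,v,.066)[:2] for u,v in c])
        print("rect",cv2.minAreaRect((w*1000).astype(np.float32)))
# rail/mat edges zoom
c1=cv2.resize(t["image"][170:300,180:360],None,fx=4.4,fy=4.4,interpolation=cv2.INTER_CUBIC)
cv2.imwrite("pics/c1.png",c1)
E
```

```text
[array([189.24390244, 210.27642276]), array([251.05172414, 195.20689655]), array([308.17592593, 177.52777778])] [array([185.        , 315.96534653]), array([229.05521472, 258.01226994]), array([260.36363636, 210.84848485])]
[0.6029 0.3308 0.0907]
[0.6401 0.1697 0.0905]
[0.6845 0.02   0.0902]
row yaw 14.727417020076166
0.84 372.8681898066784 316.1769185705917
0.83 216.662440570523 358.8351822503962
0.59 230.23555555555555 144.49833333333333
0.55 265.29815455594 248.70703575547867
rect ((502.1127014160156, 136.72315979003906), (123.11262512207031, 99.99433898925781), 12.268722534179688)
```

View pics/c1.png

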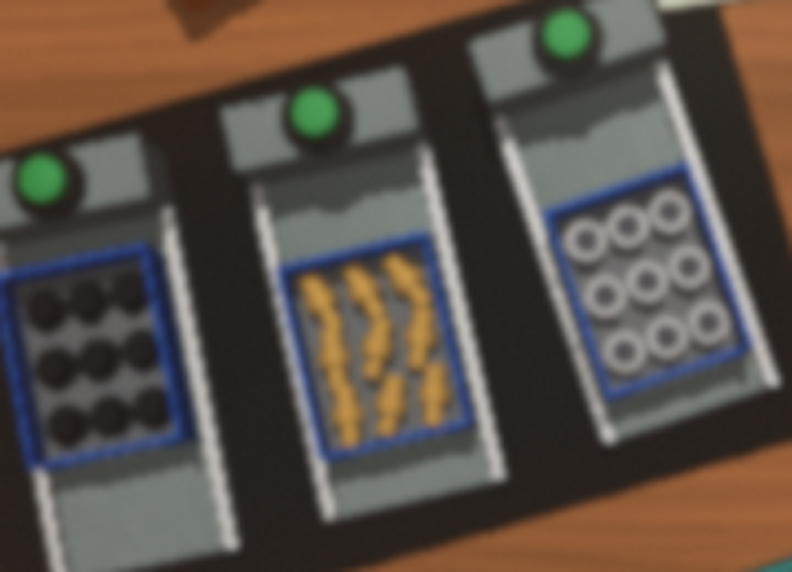

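The crop shows the yellow fittings in the middle bin at crop (375,345). It stands about 62 mm forward of the stop, and its own button is at crop (313,112). Next I'll take the yaw from the rails, approach the front wall and push under force control.

```bash
cat >> h.py <<'E'
B=np.array([.6401,.1697,.0905])
def setyaw(y):
    global Y,D
    Y=y; D=np.array([np.cos(np.radians(y)),np.sin(np.radians(y)),0])
def P(x,z,y=0): 
    n=np.array([-D[1],D[0],0]); q=B+(x-.125)*D+y*n; q[2]=z; return q
def dx(p): return float((np.array(p)-B)@D+.125)
E
python3 - <<'E'
from h import *
t=env.grab_frame("top")
f=lambda x,y:atz(t,180+x/4.4,170+y/4.4,.02)[:2]
ys=[]
E=[]
for a,b in(((258,190),(327,518)),((427,150),(500,475))):
    d=f(*a)-f(*b); ys.append(np.degrees(np.arctan2(d[1],d[0]))); E.append(f(*b))
print("rail yaw",ys,"front ends mid",np.mean(E,0))
y=np.mean(ys); y=float(np.clip(y,11.5,15)); setyaw(y)
print("front end in dock x", dx([*np.mean(E,0),.09]),"lateral",(np.mean(E,0)-B[:2])@[-D[1],D[0]],"bin x",dx([.5021,.1367,.09]))
env.gripper_to(.35)
o=[180,0,y-180]
env.goto(P(-.13,.2),o)
env.move_straight(P(-.13,.035),rate=.15)
s=env.read_state();print(s["clock"],s["position"],s["force"],s["opening"])
c=env.grab_frame("side");cv2.imwrite("pics/s1.png",c["image"])
E
```

```text
rail yaw [np.float64(11.620974095833375), np.float64(12.01622090488336)] front ends mid [0.4111909  0.11848051]Traceback (most recent call last):
  File "<stdin>", line 10, in <module>
NameError: name 'D' is not defined. Did you mean: 'd'?
```

```bash
echo 'setyaw(12.3)' >> h.py
python3 - <<'E'
from h import *
print("bin x",dx([.5021,.1367,.09]))
env.gripper_to(.35)
env.goto(P(-.13,.2),[180,0,Y-180])
env.move_straight(P(-.13,.035),rate=.15)
s=env.read_state();print(s["clock"],s["position"],s["tool_rot"],s["force"],s["opening"])
c=env.grab_frame("side");cv2.imwrite("pics/s1.png",c["image"])
E
```

```text
bin x -0.016862292019140607
5.7167 [0.39145982 0.11567835 0.03553708] [ 1.79968022e+02  7.69025005e-02 -1.67696899e+02] [ 0.07162289  0.19609973 -0.17558387] 0.34901378735071964
```

View pics/s1.png

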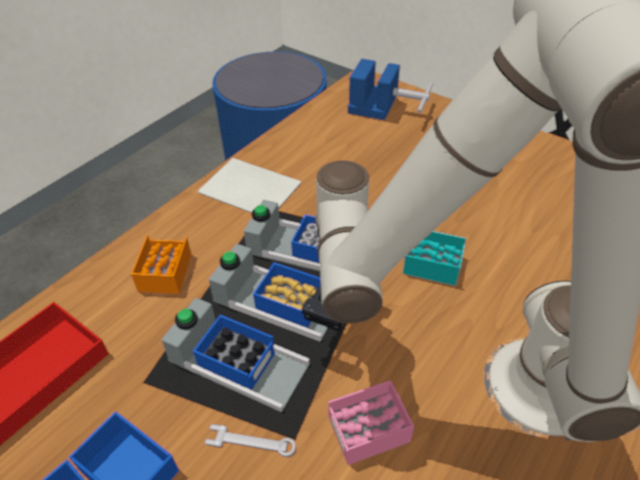

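The gripper is down in front of the brass bin at about (320,310), clear of the neighbouring bins, so I'll push now.

Run:
```python
from h import *
def st(l):
    s=env.read_state();print(l,round(s["clock"],2),round(dx(s["position"]),4),s["position"].round(4),s["force"].round(2))
h=env.move_straight(P(-.035,.035),rate=.04,force_limit=12);st(h)
if not h:
    h=env.move_straight(P(-.012,.035),rate=.015,force_limit=8);st(h)
t=env.grab_frame("top");cv2.imwrite("pics/c2.png",cv2.resize(t["image"][170:300,180:360],None,fx=4.4,fy=4.4,interpolation=cv2.INTER_CUBIC))
```

```text
False 8.29 -0.0386 [0.4805 0.1336 0.0343] [-6.69 -1.86  4.8 ]
True 9.26 -0.0269 [0.4921 0.1357 0.0336] [1.02 0.15 0.38]
```

View pics/c2.png

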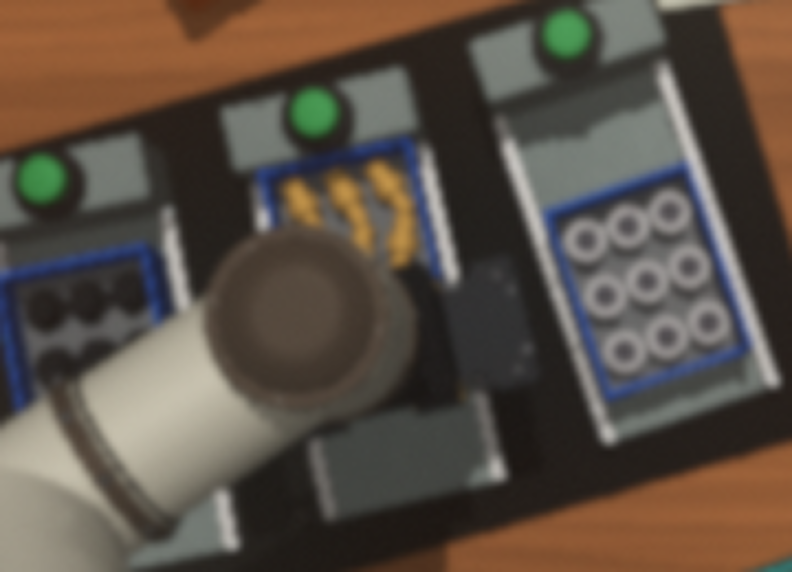

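The bin's back edge now sits at or very near the block, at crop (340,155). The stop was triggered as the load dropped, so I'll push again until there's firm contact.

Run:
```python
from h import *
def st(l):
    s=env.read_state();print(l,round(s["clock"],2),round(dx(s["position"]),4),s["position"].round(4),s["force"].round(2))
for i in range(3):
    h=env.move_straight(P(-.010,.035),rate=.012,force_limit=15);st(h)
    if not h: break
```

```text
True 10.01 -0.027 [0.492  0.1354 0.033 ] [ 0.13 -0.15 -0.48]
True 10.73 -0.0272 [0.4919 0.1349 0.0323] [ 0.92  0.81 -0.02]
True 11.53 -0.0275 [0.4917 0.1344 0.0317] [0.19 0.75 0.31]
```

Run:
```python
from h import *
env.move_straight(P(-.07,.035),rate=.1)
env.move_straight(P(-.13,.2),rate=.2)
env.gripper_to(0)
s=env.read_state();print(s["clock"],s["force"])
c=env.grab_frame("side");cv2.imwrite("pics/s2.png",cv2.resize(c["image"][190:390,140:390],None,fx=3,fy=3,interpolation=cv2.INTER_CUBIC))
```

```text
13.925 [ 0.11951749  0.76136005 -0.22529431]
```

View pics/s2.png

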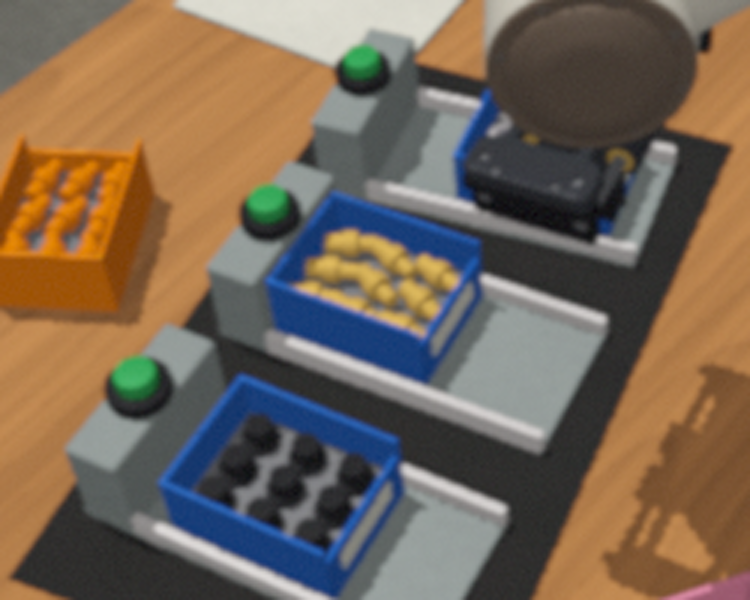

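The brass bin is flush against its block (back edge at crop 270–335, 200–285), so the push is done. Next is the button.

Run:
```python
from h import *
def st(l):
    s=env.read_state();print(l,round(s["clock"],2),s["position"].round(4),s["force"].round(2))
env.goto(P(.125,.16),[180,0,Y-180])
env.move_straight(P(.125,.104),rate=.1);st("above")
h=env.move_straight(P(.125,.076),rate=.02,force_limit=8);st(h)
c=env.grab_frame("side");cv2.imwrite("pics/s3.png",cv2.resize(c["image"][190:390,140:390],None,fx=3,fy=3,interpolation=cv2.INTER_CUBIC))
```

```text
above 15.69 [0.6405 0.1699 0.1048] [ 0.08 -0.37 -0.04]
True 16.48 [0.6403 0.1698 0.0916] [-0.5  -0.52  3.75]
```

View pics/s3.png

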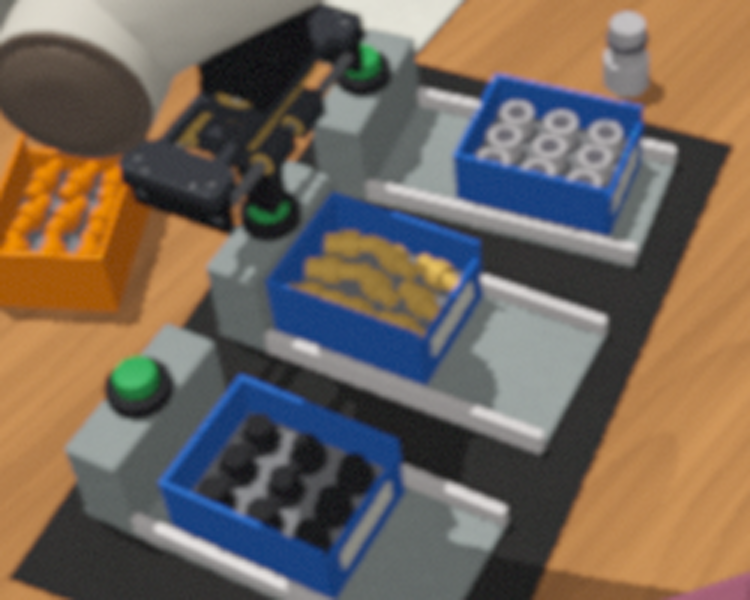

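The fingers are on the brass button at crop (270,212), holding 3.75 N, which is close to the 4 N of full travel. I'll press a little further to be sure, then release and withdraw.

Run:
```python
from h import *
def st(l):
    s=env.read_state();print(l,round(s["clock"],2),s["position"].round(4),s["force"].round(2))
h=env.move_straight(P(.125,.086),rate=.012,force_limit=8);st(h)
env.dwell(.3);st("held")
for z in(.094,.097,.1,.104): env.move_straight(P(.125,z),rate=.04);st(z)
env.move_straight(P(.125,.2),rate=.15)
env.goto(P(-.15,.25),[180,0,Y-180]);env.set_joints([-53,22,.45,0,-68.4,-14.8]);st("end")
t=env.grab_frame("top");cv2.imwrite("pics/c4.png",cv2.resize(t["image"][160:310,150:400],None,fx=3,fy=3,interpolation=cv2.INTER_CUBIC))
```

```text
True 16.77 [0.6403 0.1698 0.0916] [-0.24  0.49  4.24]
held 17.07 [0.6403 0.1698 0.0915] [-1.07  0.28  4.38]
0.094 17.32 [0.6403 0.1698 0.0941] [0.36 0.11 3.31]
0.097 17.57 [0.6402 0.1697 0.0969] [0.79 0.62 0.59]
0.1 17.82 [0.6396 0.1695 0.0995] [ 0.01  1.72 -0.23]
0.104 18.07 [0.6401 0.1697 0.1041] [ 0.31  0.24 -0.1 ]
end 22.44 [ 0.2368 -0.5783  0.2232] [ 0.17 -0.21  0.15]
```

View pics/c4.png

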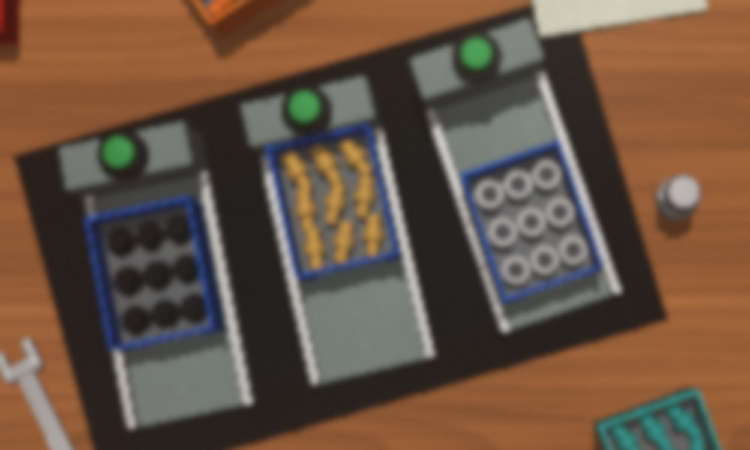

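The brass bin is flush with its stop at crop (325,140), the button has sprung back at (305,107), and everything else is as it was.

```bash
python3 -c "
from workcell import env
print(env.close_job())"
```

```text
the job is handed in; nothing more can be done
None
```

The brass bin is pushed fully home, its confirm button was pressed to the bottom of its travel and sprang back, the arm is withdrawn, and the job is handed in at about 22 s.

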